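# Set the friction hinge of a digestion block's cover so that it stays up

## Task

The cover of the digestion block no longer stays up: first lift it about half-way (45 to 55 degrees) with a fingertip under its front lip and let go, to see it sink shut. Then tighten the clamp lever on its hinge until the cover stays about half-way up by itself when you lift it with a fingertip and let go again, and leave it standing so. Go gently: never grip or force the cover, do not set the hinge so stiff that the cover has to be forced up, and leave the other things on the bench alone.

Things in the scene. Friction and masses are not known exactly. Their poses are not given: they have to be found in the camera images.
- block: Digestion block (vial heater): white housing 220 mm (x) by 200 mm (y), 98 mm high, from x = -95 to 125 mm, front panel with keys on its -x face, which looks to the robot's right. Fixed. Origin on the bench; x points to its back, y to its left. The hinge axis runs along its y at x = 95, z = 132 mm, between grey cheeks (12 mm thick at y = +-112 mm, 141 mm high).
- cover (a joint): Angle (rad) of the orange-framed clear cover: 0 shut and level, growing as its front rises; stop at 1.75; half-way is 0.78 to 0.96. 200 mm wide, front skirt 192 mm forward of the hinge axis, top face 12 mm above the axis, skirts 19 mm below it. 0.3 to 0.54 kg. Let go while its damped friction hinge is too loose, it sinks shut in 1 to 5 s; tight enough, it stays where it is left.
- cover_lip (a point): Centre of the smooth, slippery black front edge (8 mm round, along the block's y, 140 mm wide) of the orange lip by which the cover is lifted from below; shut, it lies 222 mm in front of the hinge axis and 9 mm above it, 30 mm beyond the front skirt, with free room under it down to the bench; it turns with the cover. Slow lifting takes 4 to 10 N here when the hinge is well set.
- cover_hinge (a point): Middle of the hinge axis of the cover, 132 mm above the bench; its y axis is the hinge axis.
- lever (a joint): Angle (rad) of the hinge's clamp lever: at 0 it leans 0.8 rad to the block's front, at 0.8 upright, at 1.6 it leans back on its stop. More = tighter; stays where put. Starts at 0 to 0.15. It turns against 0.6 N m (8 N at the ball) until the brake bites (unknown, 0.2 to 1.15), then 0.17 N m more per 0.1 rad. Cover holds half-way from 0.05 to 0.07 past the bite; too stiff from about 0.2 past it.
- lever_ball (a point): Centre of the smooth red ball (22 mm diameter) at the end of the black lever rod (10 mm diameter), 75 mm from the hinge axis; the lever swings about that axis 140 mm to the right (-y) of the block's middle, 22 mm outside the hinge cheek.
- bottle: Amber reagent bottle, 66 mm diameter, 160 mm high, standing; origin under its centre. To be left alone.
- meter: White handheld meter lying flat, 150 x 66 x 26 mm; origin under its centre. To be left alone.
- cup: Clear sample cup, 60 mm diameter at the rim, 60 mm high; origin under its centre. To be left alone.
- rack: Blue rack with vials, 70 x 165 mm, 88 mm high; origin under its centre. To be left alone.

How it is judged:
On the way, in this order (a step that is already met when the one before it is completed fails the run):
1. as found, with the lever not yet turned, the cover is lifted between 35 and 65 degrees and let go (value of joint cover between 0.61 and 1.13 rad and contact force between each of the arm, the fingers and cover below 0.05 N and distance of lever_ball from where it was at the start of the episode below 0.01 m), for 0.1 s.
2. the cover has sunk shut by itself (value of joint cover below 0.1 rad and contact force between each of the arm, the fingers and cover below 0.05 N), for 0.1 s.
3. with the lever tightened, the cover has been lifted to between 40 and 60 degrees and let go, and stays (value of joint cover between 0.7 and 1.05 rad and contact force between each of the arm, the fingers and cover below 0.05 N and velocity of joint cover between -0.01 and 0.01 rad/s and distance of lever_ball from where it was at the start of the episode above 0.01 m), for 1 s.
At the end, for the whole second after the job is handed in: The cover stands untouched and still at 40 to 60 degrees (0.70 to 1.05 rad), held by its hinge alone; lever released; bottle, meter, cup and rack within 20 mm of where they stood (value of joint cover between 0.7 and 1.05 rad and contact force between each of the arm, the fingers and cover below 0.05 N and velocity of joint cover between -0.01 and 0.01 rad/s and contact force between each of the arm, the fingers and lever below 0.05 N and distance of each of bottle, meter, cup, rack from where it was at the start of the episode below 0.02 m).
It fails at once if the cover is gripped, pulled or pushed with more than 13 N (contact force between any of the arm, the fingers and cover above 13 N).
It fails at once if the cover is flung up or slammed down (over 2.5 rad/s) (velocity of joint cover above 2.5 rad/s or velocity of joint cover below -2.5 rad/s).
It fails at once if a bystander is moved by more than 30 mm or tipped (distance of any of bottle, meter, cup, rack from where it was at the start of the episode above 0.03 m or angle between any of bottle, meter, cup, rack's own z axis and vertical above 0.3 rad).
It also fails if it takes over 72 s, if anything falls off the work surface, if the arm or the gripper's body presses on something with over 40 N, if the wrist force passes 120 N, or if a joint passes its speed limit or range.

## Robot

A 6-joint arm with a two-finger parallel gripper is mounted at the origin on the work surface. World frame = base frame: x ahead of the robot, y to its left, z up, the work surface at z = 0. Lengths are in m, angles in rad, forces in N, time in s.
With the tool pointing down it reaches from about 0.25 to 0.775 m from the base axis. Payload 4 kg.
Tool frame: the origin (TCP) lies on the front face of the gripper's body, between the roots of the fingers; the fingertips stand 73 mm ahead of it and the grasp point (between the pads) lies 54 mm ahead of it; z points along the fingers, y is the direction in which the jaws open and shut (so a half turn about z gives the same grasp; the last joint's range is limited). The gripper opens to 85 mm and grips with 20 to 120 N. Pads are 22 mm wide; open, the fingers measure 114 mm over their backs; the gripper's body (76 mm by 85 mm) begins 54 mm behind the grasp point. The pads swing forward as they close: fully open they stand 13 mm farther back than shut.
Start: joints at [-1.415, 0.087, 1.371, -0, 1.684, -0.103], TCP at [0.141, -0.532, 0.304] pointing down, gripper open.
Joint ranges: [-3.1, 3.1], [-0.76, 2.03], [0.27, 2.55], [-1.08, 4.22], [0.17, 2.65], [-2.57, 2.57]. Speed limits (rad/s): [2.79, 2.79, 3.14, 3.14, 3.14, 3.14].

## Interface

Orientations are given as a unit quaternion [x, y, z, w].
In Python, from cell import arm gives the robot as it stands.
- The arm moves only by the tool apply_moves, never from a script. Its argument "targets" is a list that holds one entry, the list of rows, each a list of 7 numbers: the opening, from 0 (shut) to 1 (fully open), then the shift along the world's x, y, z in mm, then the turn, a rotation vector about the world's x, y, z in rad. A call has 1 to 20 rows; each row shifts and turns the commanded pose from where the row before left it; what a row does not reach is not made up. A row lasts 1/8 s, in which the tool goes at most 62.5 mm and 10.7 degrees, less where a joint would pass 70% of its speed; a pose out of reach is approached as far as the arm can. A call is refused whole if a number of a shift passes 62.5 or a number of a turn 0.188, either way. A call with a gripper value outside its range is refused whole. The fingers move at their own pace and stop on an object; "force" is the grip in N (left out, the last holds). Time passes only in rows, so rows that do not move let the fingers close. It gives the time, the measured TCP pose, the force and the opening at its end, in the units of the state.
- arm.observe(): the state, without advancing time (a new reading comes with each control period).
- arm.capture(name): name is "scene" or "top" or "wrist"; returns the picture (384x512x3 uint8, blue, green, red); there is no depth.
- arm.camera_info(name): a dict with "K" (3x3 intrinsics, pixels), "xyz" and "orientation" of the camera in the world; the wrist camera has in their place "tool_from_camera" (4x4, takes a point from camera to tool coordinates, whose origin is the TCP and whose axes are the flange's). Camera axes: x right, y down, z forward; pixel columns grow to the right and rows downward; lengths in m; the calibration is good to about 2 mm. A picture is of the moment at which its call begins: read the wrist's pose just before it. camera_info takes no time and is no camera call.
- arm.sign_off(): hands the job in, once; it reports no verdict.
Trained networks look in the newest picture that a camera, given by its name, has taken for a name from the list of things; names that differ only in an ending like _2 or _b are one class to them, and where a whole thing is asked for, a point or a joint stands for the part that bears it (a point fixed in the world has none). Each returns a list of dicts, best first, with "score" (0 to 1); they miss things now and then, are a little off and sometimes report something else, mostly with a low value. They report only what shows in the picture. A call takes as long as a camera call.
- arm.search_frame(thing, camera): "position" ([x, y, z] in m, in world coordinates, good to about 4 mm: the middle of the surface that is visible of it).
The state is a dict: "clock": time; "joint_positions": joint angles; "joint_vel": joint speeds; "tau": joint torques, N m; "tool_pos": TCP position; "eef_rot": TCP orientation; "contact_force": force on the tool from outside, world axes, zero at the start; "wrist_torque": the same for the moment, N m; "gripper_width": finger opening in m.
Only numpy, scipy, OpenCV 4.12 (cv2) and the standard library are available. Lean on these libraries where they do the work, as an engineer would, in place of code of your own. Each camera call takes 0.05 s, during which the arm holds its last target. There are 200 camera calls.

## Working session

There is one attempt and no reset: what is moved stays moved. The work goes in short steps, Python scripts to look and compute and a tool call to move; the robot and the scene stay as the last step left them, time stands still between calls to the robot, and variables do not carry over. Pictures are saved under pics/ and viewed, about 8 in all and at most 12, crops included, and the job is handed in when it is done.

Besides the shell and the picture viewer there is one more tool, called after "Call:" by a JSON object that holds its "fn" and its "kwargs", one argument or row to a line. apply_moves: Moves the arm, as the interface text tells. Its arguments: {"type":"object","properties":{"targets":{"type":"array","items":{"type":"array","items":{"type":"array","items":{"type":"number"}}}},"force":{"type":"number"}},"required":["targets"]}

```bash
mkdir -p pics; ls; python3 - <<'E'
from cell import arm
import cv2,numpy as np
s=arm.observe(); print({k:np.round(v,3).tolist() for k,v in s.items()})
ims=[]
for c in ("scene","top"):
    ims.append(arm.capture(c)); i=arm.camera_info(c); print(c,np.round(i["K"],1).tolist(),np.round(i["xyz"],4),np.round(i["orientation"],4))
    for t in ("block","cover","cover_lip","cover_hinge","lever","lever_ball","bottle","meter","cup","rack"):
        print(t,[(np.round(d["position"],3).tolist(),round(d["score"],2)) for d in arm.search_frame(t,c)[:2]])
    cv2.imwrite(f"pics/{c}0.png",ims[-1])
E
```

```text
pics
{'clock': 0.0, 'joint_positions': [-1.415, 0.088, 1.372, -0.0, 1.684, -0.103], 'joint_vel': [0.0, 0.002, 0.001, -0.0, 0.002, -0.001], 'tau': [-0.001, -35.187, -31.327, -0.0, 0.011, -0.0], 'tool_pos': [0.141, -0.531, 0.303], 'eef_rot': [0.992, 0.129, -0.0, -0.001], 'contact_force': [-0.53, -0.347, -0.264], 'wrist_torque': [-0.016, -0.034, -0.018], 'gripper_width': 0.086}
scene [[470.4, 0.0, 261.8], [0.0, 470.4, 190.6], [0.0, 0.0, 1.0]] [ 1.2745 -0.3942  1.1335] [ 0.7898  0.5082 -0.1797 -0.2928]
block [([0.582, -0.002, 0.142], 0.79)]
cover [([0.543, -0.006, 0.141], 0.9), ([0.681, 0.092, 0.149], 0.59)]
cover_lip [([0.554, -0.006, 0.143], 0.93)]
cover_hinge [([0.401, 0.41, 0.031], 0.18)]
lever [([0.676, 0.089, 0.152], 0.67)]
lever_ball [([0.678, 0.088, 0.147], 0.67), ([0.584, -0.004, 0.14], 0.67)]
bottle [([0.569, 0.368, 0.09], 0.66)]
meter [([0.4, 0.412, 0.03], 0.81)]
cup [([0.302, -0.398, 0.041], 0.88)]
rack [([0.628, -0.445, 0.046], 0.77)]
top [[409.9, 0.0, 255.4], [0.0, 409.9, 194.9], [0.0, 0.0, 1.0]] [ 0.3219 -0.0343  1.2609] [-0.7011  0.7089 -0.043   0.0638]
block [([0.533, 0.012, 0.143], 0.95)]
cover [([0.532, -0.002, 0.142], 0.72)]
cover_lip [([0.533, -0.002, 0.144], 0.74)]
cover_hinge [([0.53, -0.002, 0.144], 0.8)]
lever [([0.673, 0.088, 0.159], 0.55)]
lever_ball [([0.668, 0.084, 0.156], 0.71), ([0.533, -0.003, 0.141], 0.48)]
bottle [([0.552, 0.367, 0.104], 0.8)]
meter [([0.384, 0.41, 0.028], 0.66)]
cup [([0.314, -0.404, 0.017], 0.66), ([0.673, 0.086, 0.162], 0.22)]
rack [([0.612, -0.428, 0.045], 0.77)]
```

View pics/scene0.png

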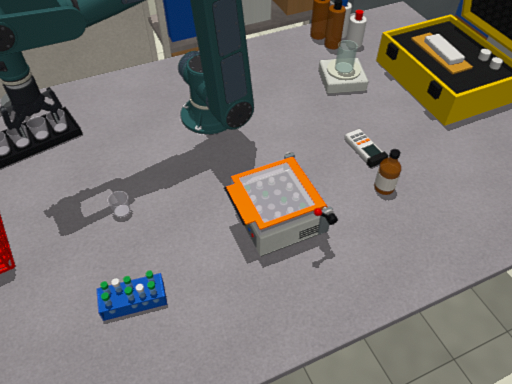

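View pics/top0.png

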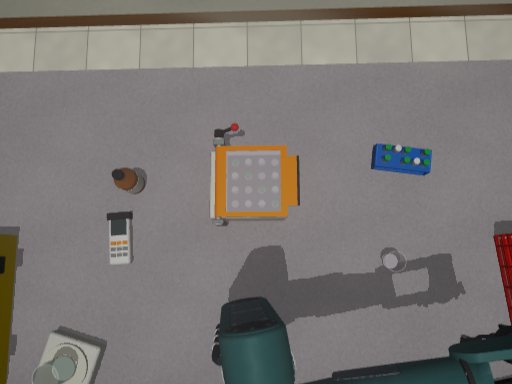

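Scene: block with front facing world −y; lever at its +x side, with the red ball near top px (235,127) and scene px (318,211). The lip is at top px (298,180). Now to localise from colours.

```bash
cat > h.py <<'E'
import cv2,numpy as np
from cell import arm
from scipy.spatial.transform import Rotation as R
def ray(c,uv):
    i=arm.camera_info(c);K=np.array(i["K"]);Rm=R.from_quat(i["orientation"]).as_matrix()
    return np.array(i["xyz"]),Rm@np.linalg.solve(K,[uv[0],uv[1],1])
def plane(c,uv,z):
    o,d=ray(c,uv);return o+d*(z-o[2])/d[2]
def proj(c,p):
    i=arm.camera_info(c);Rm=R.from_quat(i["orientation"]).as_matrix()
    q=np.array(i["K"])@(Rm.T@(np.array(p)-i["xyz"]));return q[:2]/q[2]
def tri(a,b):
    (o1,d1),(o2,d2)=ray(*a),ray(*b);A=np.stack([d1,-d2],1);t=np.linalg.lstsq(A,o2-o1,rcond=None)[0]
    p,q=o1+t[0]*d1,o2+t[1]*d2;return (p+q)/2,np.linalg.norm(p-q)
def red(im,box):
    h=cv2.cvtColor(im,cv2.COLOR_BGR2HSV);m=((h[...,0]<5)|(h[...,0]>172))&(h[...,1]>150)&(h[...,2]>70)
    k=np.zeros_like(m);x0,x1,y0,y1=box;k[y0:y1,x0:x1]=1;y,x=np.nonzero(m&k);return np.array([x.mean(),y.mean()]),len(x)
E
python3 - <<'E'
from h import *
t=cv2.imread("pics/top0.png");s=cv2.imread("pics/scene0.png")
a,na=red(t,(220,250,115,140));b,nb=red(s,(305,330,200,225))
print(a,na,b,nb,tri(("top",a),("scene",b)))
h=cv2.cvtColor(t,cv2.COLOR_BGR2HSV);m=((h[...,0]>7)&(h[...,0]<20)&(h[...,1]>180)&(h[...,2]>150)).astype(np.uint8)
m[:, :205]=0;m[:130]=0;m[230:]=0;m[:,310:]=0
n,l,st,c=cv2.connectedComponentsWithStats(m);print(st[1:])
cs=max(cv2.findContours(m,0,2)[0],key=cv2.contourArea)
p=cv2.approxPolyDP(cs,3,True)[:,0];
for q in p: print(q,np.round(plane("top",q+0.0,.144),4))
# black lip
g=t.max(2);k=np.zeros_like(m);k[145:215,292:306]=(g[145:215,292:306]<45);y,x=np.nonzero(k);print("lip",x.mean(),y.mean(),y.min(),y.max(),len(x),np.polyfit(y,x,1)); print(plane("top",(x.mean(),y.mean()),.141))
r=s[150:260,200:350];r2=t[110:230,195:310]
cv2.imwrite("pics/crop0.png",np.hstack([cv2.resize(r,(400,300),interpolation=2),cv2.resize(r2,(300,300),interpolation=2)]))
E
```

```text
[234.02564103 126.84615385] 39 [317.625      211.97916667] 48 (array([0.6749934 , 0.05353159, 0.184492  ]), np.float64(6.7497773547554305e-06))
[[ 215  146   82   71 2025]]
[216 147] [0.6303 0.1078 0.144 ]
[215 216] [0.4353 0.1094 0.144 ]
[286 215] [ 0.4357 -0.0852  0.144 ]
[286 205] [ 0.4633 -0.0857  0.144 ]
[296 204] [ 0.4657 -0.1131  0.144 ]
[295 156] [ 0.6007 -0.1135  0.144 ]
[286 155] [ 0.604  -0.0885  0.144 ]
[285 146] [ 0.6299 -0.0863  0.144 ]<stdin>:12: RuntimeWarning: Mean of empty slice.
  ret = ret.dtype.type(ret / rcount)
Traceback (most recent call last):
ValueError: zero-size array to reduction operation minimum which has no identity
```

Call:
{"fn": "apply_moves", "kwargs": {
  "targets": [
    [[0,36,10,5,0,0,-0.13],[0,36,10,5,0,0,-0.13],[0,36,20,5,0.131,0,0],[0,36,20,5,0.131,0,0],[0,36,20,5,0.131,0,0],[0,36,20,5,0.131,0,0],[0,36,20,0,0.131,0,0],[0,36,20,0,0.131,0,0],[0,36,20,0,0.131,0,0],[0,36,20,0,0.131,0,0],[0,0,0,0,0,0,0]]
  ]
}}

```text
clock: 2.48
tool_pos: [0.5025, -0.3507, 0.3304]
eef_rot: [0.865, -0.0, -0.002, -0.502]
contact_force: [-0.3, -0.2, -1.2]
gripper_width: -0.0003
```

```bash
python3 - <<'E'
from h import *
s=arm.observe(); print({k:np.round(v,3).tolist() for k,v in s.items()}); print(R.from_quat(s["eef_rot"]).as_matrix().round(3))
E
```

```text
{'clock': 2.475, 'joint_positions': [-0.922, 0.599, 0.908, 0.86, 2.382, 1.061], 'joint_vel': [-0.04, -0.051, -0.007, -0.054, 0.026, -0.03], 'tau': [1.283, -53.434, -28.817, 2.717, 1.787, 0.215], 'tool_pos': [0.503, -0.351, 0.33], 'eef_rot': [0.865, -0.0, -0.002, -0.502], 'contact_force': [-0.277, -0.152, -1.236], 'wrist_torque': [-0.385, -0.018, -0.034], 'gripper_width': -0.0}
[[ 1.    -0.003 -0.004]
 [ 0.002 -0.495  0.869]
 [-0.004 -0.869 -0.495]]
```

Call:
{"fn": "apply_moves", "kwargs": {
  "targets": [
    [[0,3,12,-18,0,-0.137,0.078],[0,3,12,-18,0,-0.137,0.078],[0,3,12,-18,0,-0.137,0.078],[0,3,12,-18,0,-0.137,0.078],[0,3,12,-18,0,-0.137,0.078],[0,3,12,-18,0,-0.137,0.078],[0,3,12,-18,0,-0.137,0.078],[0,3,12,-18,0,-0.137,0.078],[0,3,12,-18,0,-0.137,0.078],[0,3,12,-18,0,-0.137,0.078],[0,0,0,0,0,0,0],[0,0,0,0,0,0,0]]
  ]
}}

```text
clock: 3.98
tool_pos: [0.5306, -0.2326, 0.1551]
eef_rot: [0.612, 0.612, 0.357, -0.352]
contact_force: [0.2, -0.1, 0.2]
gripper_width: -0.0001
```

```bash
python3 - <<'E'
from h import *
s=arm.observe(); print({k:np.round(v,4).tolist() for k,v in s.items()}); print(R.from_quat(s["eef_rot"]).as_matrix().round(3))
a=arm.capture("wrist");b=arm.capture("scene")
cv2.imwrite("pics/w1.png",np.hstack([cv2.resize(a,(400,300)),cv2.resize(b[130:280,180:380],(400,300),interpolation=2)]))
def L(f): f=f+.0405; return np.array([.105-.2222*np.cos(f),.132+.2222*np.sin(f)])
prev=None
for f in np.arange(0,.96,.05):
    a=np.radians(30)+f*.5; n=np.array([np.sin(a),np.cos(a)]);d=np.array([np.cos(a),-np.sin(a)])
    T=(L(f)-.015*n-.057*d)*1000; print(round(f,2),round(np.degrees(a)),T.round(1), None if prev is None else (T-prev).round(1)); prev=T
E
```

```text
{'clock': 3.975, 'joint_positions': [-0.788, 0.5833, 1.2946, 0.7532, 2.018, -0.7283], 'joint_vel': [-0.0015, -0.0028, -0.0116, 0.0051, -0.0017, -0.0068], 'tau': [0.2815, -48.2539, -24.2035, 2.5524, 2.518, 0.0024], 'tool_pos': [0.5306, -0.2326, 0.1551], 'eef_rot': [0.6117, 0.6115, 0.3574, -0.3523], 'contact_force': [0.1577, -0.0726, 0.1585], 'wrist_torque': [-0.3635, -0.0044, 0.0049], 'gripper_width': -0.0001}
[[-0.003  1.     0.006]
 [ 0.496 -0.004  0.868]
 [ 0.868  0.006 -0.496]]
0.0 30 [-173.9  156.5] None
0.05 31 [-172.7  169. ] [ 1.1 12.5]
0.1 33 [-171.   181.4] [ 1.7 12.4]
0.15 34 [-168.7  193.8] [ 2.3 12.4]
0.2 36 [-165.8  206. ] [ 2.9 12.2]
0.25 37 [-162.4  218.1] [ 3.5 12.1]
0.3 39 [-158.4  230. ] [ 4.  11.9]
0.35 40 [-153.8  241.8] [ 4.6 11.7]
0.4 41 [-148.6  253.2] [ 5.1 11.5]
0.45 43 [-143.   264.5] [ 5.7 11.2]
0.5 44 [-136.8  275.4] [ 6.2 11. ]
0.55 46 [-130.1  286.1] [ 6.7 10.7]
0.6 47 [-122.9  296.4] [ 7.2 10.3]
0.65 49 [-115.2  306.4] [ 7.7 10. ]
0.7 50 [-107.1  316. ] [8.1 9.6]
0.75 51 [-98.5 325.2] [8.6 9.2]
0.8 53 [-89.6 334. ] [9.  8.8]
0.85 54 [-80.2 342.3] [9.4 8.3]
0.9 56 [-70.4 350.2] [9.8 7.9]
0.95 57 [-60.3 357.6] [10.1  7.4]
```

View pics/w1.png

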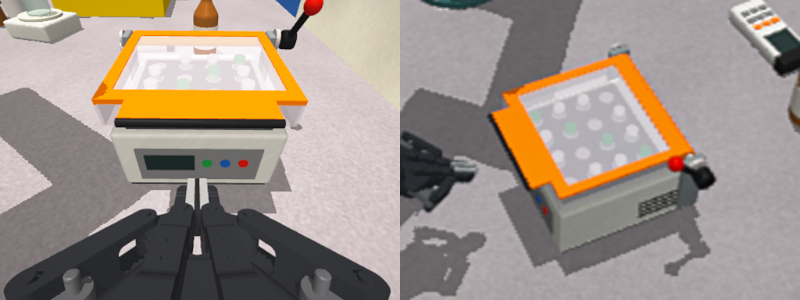

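Wrist view: shut fingers are centred below the black lip (px ~ (200,123) in the left half). The cover is shut and nothing is in the way. Next, slide under the lip.

Call:
{"fn": "apply_moves", "kwargs": {
  "targets": [
    [[0,0,0,-10,0,0,0],[0,0,19,0,0,0,0],[0,0,20,0,0,0,0],[0,0,20,0,0,0,0],[0,0,0,0,0,0,0],[0,0,0,0,0,0,0]]
  ]
}}

```text
clock: 4.82
tool_pos: [0.5308, -0.1725, 0.1442]
eef_rot: [0.611, 0.612, 0.358, -0.353]
contact_force: [-0.8, -1.2, -0.7]
gripper_width: -0.0001
```

Call:
{"fn": "apply_moves", "kwargs": {
  "targets": [
    [[0,0,0,5,0,0,0],[0,0,0,5,0,0,0],[0,0,0,5,0,0,0],[0,0,1,10,-0.02,0,0],[0,0,1.5,12.5,-0.025,0,0],[0,0,2,12.4,-0.025,0,0],[0,0,2.7,12.3,-0.025,0,0]]
  ]
}}

```text
clock: 5.7
tool_pos: [0.5307, -0.1653, 0.2074]
eef_rot: [0.627, 0.629, 0.328, -0.323]
contact_force: [-0.0, -0.7, -2.5]
gripper_width: -0.0004
```

```bash
python3 - <<'E'
from h import *
b=arm.capture("scene");print(arm.observe()["contact_force"])
cv2.imwrite("pics/s2.png",cv2.resize(b[130:280,180:380],(600,450),interpolation=2))
E
```

```text
[-0.16345432 -0.23673717 -0.51593858]
```

View pics/s2.png

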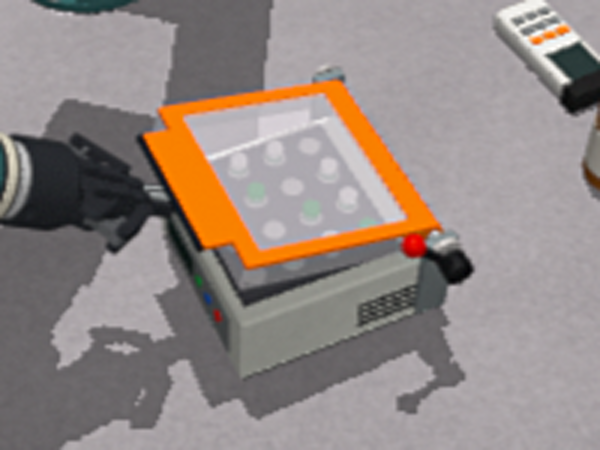

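Cover is rising on the fingertip at about 0.2 rad, with the lip edge resting on the finger (px ~ (155,190)). I'll carry on up the arc.

Call:
{"fn": "apply_moves", "kwargs": {
  "targets": [
    [[0,0,3.2,12.1,-0.025,0,0],[0,0,4,12,-0.025,0,0],[0,0,4.6,11.7,-0.025,0,0],[0,0,5.1,11.5,-0.025,0,0],[0,0,5.7,11.2,-0.025,0,0],[0,0,6.2,11,-0.025,0,0],[0,0,6.7,10.7,-0.025,0,0],[0,0,7.2,10.3,-0.025,0,0],[0,0,7.7,10,-0.025,0,0],[0,0,8.1,9.6,-0.025,0,0],[0,0,8.6,9.2,-0.025,0,0],[0,0,9,8.8,-0.025,0,0],[0,0,9.4,8.3,-0.025,0,0],[0,0,0,0,0,0,0]]
  ]
}}

```text
clock: 7.5
tool_pos: [0.5307, -0.0787, 0.3441]
eef_rot: [0.67, 0.674, 0.223, -0.217]
contact_force: [-0.1, -1.9, -0.8]
gripper_width: -0.0001
```

```bash
python3 - <<'E'
from h import *
b=arm.capture("scene");print(arm.observe()["contact_force"])
cv2.imwrite("pics/s3.png",cv2.resize(b[100:280,170:380],(700,600),interpolation=2))
E
```

```text
[ 0.16572724 -0.14197852  0.03392561]
```

View pics/s3.png

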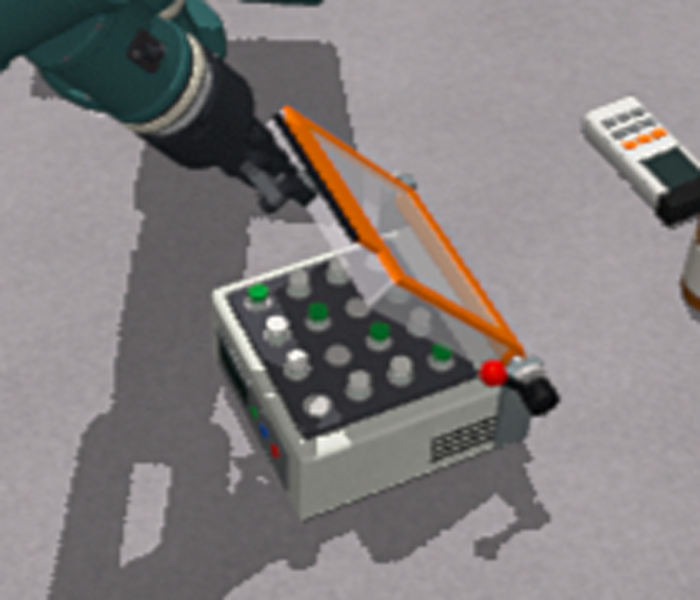

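Cover stands at about 50° on the fingertip, and the lever is untouched. Now let go by backing away from the lip.

Call:
{"fn": "apply_moves", "kwargs": {
  "targets": [
    [[0,0,-35,-28,0,0,0],[0,0,-50,-15,0,0,0],[0,0,-50,0,0,0,0],[0,0,-25,0,0,0,0]]
  ]
}}

```text
clock: 8.05
tool_pos: [0.5303, -0.2423, 0.2979]
eef_rot: [0.672, 0.672, 0.223, -0.219]
contact_force: [0.7, 0.7, -0.3]
gripper_width: -0.0
```

```bash
python3 - <<'E'
from h import *
b=arm.capture("scene");cv2.imwrite("pics/s4.png",cv2.resize(b[100:280,170:380],(350,300),interpolation=2))
E
```

Call:
{"fn": "apply_moves", "kwargs": {
  "targets": [
    [[0,0,0,0,0,0,0],[0,0,0,0,0,0,0],[0,0,0,0,0,0,0],[0,0,0,0,0,0,0],[0,0,0,0,0,0,0],[0,0,0,0,0,0,0],[0,0,0,0,0,0,0],[0,0,0,0,0,0,0],[0,0,0,0,0,0,0],[0,0,0,0,0,0,0],[0,0,0,0,0,0,0],[0,0,0,0,0,0,0],[0,0,0,0,0,0,0],[0,0,0,0,0,0,0],[0,0,0,0,0,0,0],[0,0,0,0,0,0,0],[0,0,0,0,0,0,0],[0,0,0,0,0,0,0]]
  ]
}}

```text
clock: 10.35
tool_pos: [0.5308, -0.24, 0.2995]
eef_rot: [0.671, 0.673, 0.222, -0.218]
contact_force: [-0.2, 0.6, -0.1]
gripper_width: -0.0001
```

```bash
python3 - <<'E'
from h import *
a=cv2.imread("pics/s4.png");b=arm.capture("scene");cv2.imwrite("pics/s5.png",np.hstack([a,cv2.resize(b[100:280,170:380],(350,300),interpolation=2)]))
s=arm.observe();print({k:np.round(v,4).tolist() for k,v in s.items()})
p,n=red(b,(300,340,190,225));t=arm.capture("top");q,m=red(t,(220,250,115,140));print(p,n,q,m,tri(("top",q),("scene",p)))
E
```

```text
{'clock': 10.4, 'joint_positions': [-0.7202, 0.3408, 1.1748, 0.5197, 2.0156, -0.5891], 'joint_vel': [-0.0001, -0.0026, -0.001, -0.0009, -0.0001, 0.0002], 'tau': [-0.0015, -44.0973, -29.4299, 1.9779, 1.4284, 0.0001], 'tool_pos': [0.5307, -0.24, 0.2995], 'eef_rot': [0.671, 0.6729, 0.2224, -0.2179], 'contact_force': [-0.0003, -0.1352, -0.3067], 'wrist_torque': [-0.326, 0.0327, 0.0252], 'gripper_width': -0.0002}
[317.625      211.97916667] 48 [234.05405405 126.67567568] 37 (array([0.67529966, 0.05336614, 0.18495601]), np.float64(0.00011362647963595626))
```

View pics/s5.png

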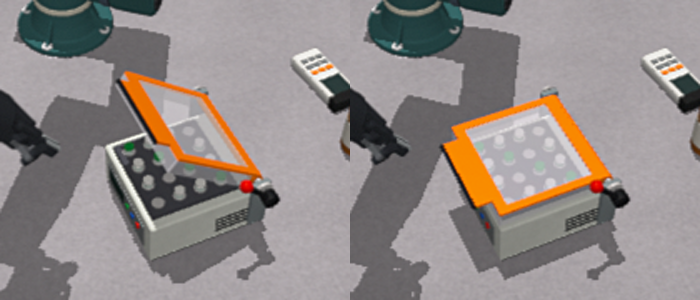

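Left crop: cover sinking freely. Right crop: shut, ball unmoved. Next the clamp lever: bring the fingertip in front of the ball.

Call:
{"fn": "apply_moves", "kwargs": {
  "targets": [
    [[0,36,40,0,0.08,0,0],[0,36,40,0,0,0,0],[0,36,40,0,0,0,0],[0,36,40,0,0,0,0],[0,0,32,-25,0,0,0],[0,0,32,-25,0,0,0],[0,0,0,-25,0,0,0],[0,0,0,-23,0,0,0],[0,0,0,0,0,0,0],[0,0,0,0,0,0,0]]
  ]
}}

```text
clock: 11.7
tool_pos: [0.6751, -0.0171, 0.2021]
eef_rot: [0.662, 0.663, 0.25, -0.244]
contact_force: [-0.8, -0.5, 0.8]
gripper_width: 0.0001
```

```bash
cat >> h.py <<'E'
def st():
    s=arm.observe();M=R.from_quat(s["eef_rot"]).as_matrix();d=M[1:,2];a=np.arctan2(-d[1],d[0]);n=np.array([np.sin(a),np.cos(a)])
    print("t",round(s["clock"],2),"tcp",np.round(s["tool_pos"],4),"a",round(np.degrees(a),1),"F",np.round(s["contact_force"],2),"Fn",round(-n@np.array(s["contact_force"])[1:],2),"wt",np.round(s["wrist_torque"],3),"q",np.round(s["joint_positions"],2))
    return s
E
python3 - <<'E'
from h import *
st();a=arm.capture("wrist");b=arm.capture("scene");st()
cv2.imwrite("pics/w6.png",np.hstack([cv2.resize(a,(400,300)),cv2.resize(b[140:260,240:400],(400,300),interpolation=2)]))
prev=None
for th in np.arange(-.02,1.4,.06):
    p=.8-th;a=max(np.radians(50),min(np.pi/2-p,np.pi/2));n=np.array([np.sin(a),np.cos(a)]);d=np.array([np.cos(a),-np.sin(a)])
    B=np.array([.105-.075*np.sin(p),.132+.075*np.cos(p)]);T=1000*(B-.022*n-.058*d);print(round(th,2),round(a,3),T.round(1),0 if prev is None else (T-prev).round(2));prev=T
E
```

```text
t 11.7 tcp [ 0.6751 -0.0171  0.2021] a 49.1 F [-0.77 -0.5   0.75] Fn -0.11 wt [-0.339 -0.002  0.016] q [-0.35  0.49  1.2   0.67  1.7  -0.34]
t 11.8 tcp [ 0.6754 -0.0169  0.2031] a 49.2 F [ 0.02 -0.05  0.1 ] Fn -0.02 wt [-0.277 -0.006 -0.034] q [-0.34  0.49  1.2   0.67  1.7  -0.34]
-0.02 0.873 [ -4.  213.5] 0
0.04 0.873 [ -0.8 216.7] [3.17 3.2 ]
0.1 0.873 [  2.5 219.7] [3.35 3.  ]
0.16 0.931 [  7.9 225.5] [5.38 5.89]
0.22 0.991 [ 13.7 231.2] [5.78 5.65]
0.28 1.051 [ 19.8 236.5] [6.11 5.3 ]
0.34 1.111 [ 26.2 241.4] [6.42 4.92]
0.4 1.171 [ 32.9 245.9] [6.7  4.53]
0.46 1.231 [ 39.9 250. ] [6.96 4.12]
0.52 1.291 [ 47.1 253.7] [7.2  3.69]
0.58 1.351 [ 54.5 257. ] [7.4  3.25]
0.64 1.411 [ 62.1 259.8] [7.59 2.8 ]
0.7 1.471 [ 69.8 262.1] [7.74 2.34]
0.76 1.531 [ 77.7 264. ] [7.87 1.87]
0.82 1.571 [ 84.5 265. ] [6.8  0.97]
0.88 1.571 [ 89.  264.8] [ 4.49 -0.22]
0.94 1.571 [ 93.5 264.3] [ 4.47 -0.49]
1.0 1.571 [ 97.9 263.5] [ 4.43 -0.76]
1.06 1.571 [102.3 262.5] [ 4.38 -1.03]
1.12 1.571 [106.6 261.2] [ 4.31 -1.29]
1.18 1.571 [110.8 259.6] [ 4.23 -1.54]
1.24 1.571 [114.9 257.9] [ 4.13 -1.79]
1.3 1.571 [119.  255.8] [ 4.01 -2.04]
1.36 1.571 [122.8 253.5] [ 3.88 -2.27]
```

View pics/w6.png

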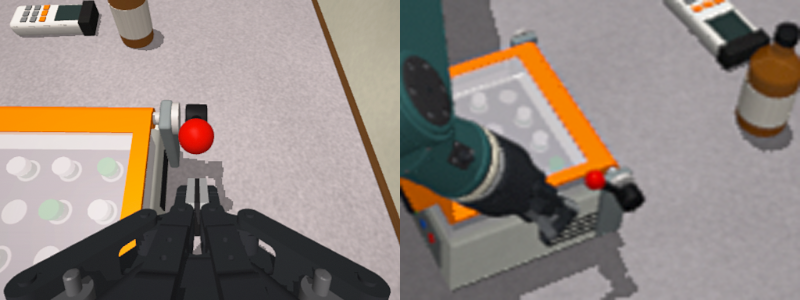

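Wrist view: the shut fingertips are just in front of and below the red ball, aligned in x (px ~197). Push slowly along its arc while reading the force.

Call:
{"fn": "apply_moves", "kwargs": {
  "targets": [
    [[0,0,3.3,2.9,0,0,0],[0,0,3.3,2.9,0,0,0],[0,0,3.3,2.9,0,0,0],[0,0,3.3,2.9,0,0,0],[0,0,2.2,2.1,0,0,0],[0,0,2.2,2.1,0,0,0],[0,0,2.2,2.1,0,0,0]]
  ]
}}

```text
clock: 12.68
tool_pos: [0.6746, 0.0016, 0.2173]
eef_rot: [0.664, 0.663, 0.247, -0.243]
contact_force: [0.5, -7.9, -5.5]
gripper_width: -0.0002
```

```bash
python3 -c "
from h import *
st()"
```

```text
t 12.68 tcp [0.6746 0.0016 0.2173] a 49.4 F [ 0.47 -7.86 -5.5 ] Fn 9.55 wt [-1.685 -0.061 -0.039] q [-0.32  0.47  1.19  0.67  1.7  -0.3 ]
```

Call:
{"fn": "apply_moves", "kwargs": {
  "targets": [
    [[0,0,1.8,2,-0.02,0,0],[0,0,1.8,2,-0.02,0,0],[0,0,1.8,2,-0.02,0,0]]
  ]
}}

```text
clock: 13.05
tool_pos: [0.6747, 0.0066, 0.223]
eef_rot: [0.671, 0.67, 0.227, -0.223]
contact_force: [0.3, -6.6, -5.7]
gripper_width: 0.0001
```

```bash
python3 -c "
from h import *
st()"
```

```text
t 13.05 tcp [0.6747 0.0066 0.223 ] a 52.9 F [ 0.31 -6.6  -5.68] Fn 8.69 wt [-1.651 -0.088 -0.065] q [-0.3   0.45  1.19  0.62  1.69 -0.28]
```

Call:
{"fn": "apply_moves", "kwargs": {
  "targets": [
    [[0,0,1.9,1.9,-0.02,0,0],[0,0,1.9,1.9,-0.02,0,0],[0,0,1.9,1.9,-0.02,0,0]]
  ]
}}

```text
clock: 13.42
tool_pos: [0.6747, 0.0123, 0.2287]
eef_rot: [0.677, 0.676, 0.206, -0.203]
contact_force: [0.8, -7.5, -4.9]
gripper_width: -0.0001
```

```bash
python3 -c "
from h import *
st()"
```

```text
t 13.43 tcp [0.6747 0.0123 0.2287] a 56.3 F [ 0.78 -7.49 -4.9 ] Fn 8.95 wt [-1.633 -0.105 -0.149] q [-0.27  0.43  1.18  0.57  1.68 -0.25]
```

Call:
{"fn": "apply_moves", "kwargs": {
  "targets": [
    [[0,0,2,1.8,-0.02,0,0],[0,0,2,1.8,-0.02,0,0],[0,0,2,1.8,-0.02,0,0]]
  ]
}}

```text
clock: 13.8
tool_pos: [0.6747, 0.0183, 0.234]
eef_rot: [0.683, 0.682, 0.186, -0.183]
contact_force: [1.1, -6.7, -5.7]
gripper_width: -0.0
```

```bash
python3 -c "
from h import *
st()"
```

```text
t 13.8 tcp [0.6747 0.0183 0.234 ] a 59.8 F [ 1.11 -6.74 -5.75] Fn 8.71 wt [-1.605 -0.188 -0.122] q [-0.24  0.42  1.17  0.51  1.67 -0.22]
```

Call:
{"fn": "apply_moves", "kwargs": {
  "targets": [
    [[0,0,2.1,1.65,-0.02,0,0],[0,0,2.1,1.65,-0.02,0,0],[0,0,2.1,1.65,-0.02,0,0]]
  ]
}}

```text
clock: 14.18
tool_pos: [0.6747, 0.0246, 0.239]
eef_rot: [0.688, 0.688, 0.165, -0.162]
contact_force: [1.3, -5.9, -6.4]
gripper_width: -0.0001
```

```bash
python3 -c "
from h import *
st()"
```

```text
t 14.18 tcp [0.6747 0.0246 0.239 ] a 63.2 F [ 1.3  -5.85 -6.37] Fn 8.1 wt [-1.51  -0.231 -0.141] q [-0.21  0.41  1.17  0.46  1.66 -0.19]
```

Call:
{"fn": "apply_moves", "kwargs": {
  "targets": [
    [[0,0,2.2,1.5,-0.02,0,0],[0,0,2.2,1.5,-0.02,0,0],[0,0,2.2,1.5,-0.02,0,0]]
  ]
}}

```text
clock: 14.55
tool_pos: [0.6748, 0.0312, 0.2435]
eef_rot: [0.693, 0.692, 0.145, -0.142]
contact_force: [1.2, -6.0, -5.0]
gripper_width: -0.0
```

```bash
python3 -c "
from h import *
st()"
```

```text
t 14.55 tcp [0.6748 0.0312 0.2435] a 66.6 F [ 1.21 -5.97 -4.98] Fn 7.46 wt [-1.49  -0.223 -0.121] q [-0.19  0.4   1.16  0.4   1.66 -0.16]
```

Call:
{"fn": "apply_moves", "kwargs": {
  "targets": [
    [[0,0,2.3,1.4,-0.02,0,0],[0,0,2.3,1.4,-0.02,0,0],[0,0,2.3,1.4,-0.02,0,0]]
  ]
}}

```text
clock: 14.92
tool_pos: [0.6748, 0.0381, 0.2476]
eef_rot: [0.697, 0.696, 0.124, -0.121]
contact_force: [1.1, -6.6, -5.3]
gripper_width: 0.0001
```

```bash
python3 -c "
from h import *
st()"
```

```text
t 14.93 tcp [0.6748 0.0381 0.2476] a 70.1 F [ 1.1  -6.63 -5.26] Fn 8.03 wt [-1.472 -0.285 -0.1  ] q [-0.15  0.39  1.15  0.35  1.65 -0.13]
```

Call:
{"fn": "apply_moves", "kwargs": {
  "targets": [
    [[0,0,2.35,1.25,-0.02,0,0],[0,0,2.35,1.25,-0.02,0,0],[0,0,2.35,1.25,-0.02,0,0]]
  ]
}}

```text
clock: 15.3
tool_pos: [0.6747, 0.045, 0.2515]
eef_rot: [0.7, 0.7, 0.103, -0.1]
contact_force: [0.9, -7.6, -4.9]
gripper_width: -0.0001
```

```bash
python3 -c "
from h import *
st()"
```

```text
t 15.3 tcp [0.6747 0.045  0.2515] a 73.5 F [ 0.88 -7.56 -4.87] Fn 8.63 wt [-1.437 -0.238 -0.084] q [-0.12  0.38  1.14  0.29  1.65 -0.1 ]
```

Call:
{"fn": "apply_moves", "kwargs": {
  "targets": [
    [[0,0,2.4,1.15,-0.02,0,0],[0,0,2.4,1.15,-0.02,0,0],[0,0,2.4,1.15,-0.02,0,0]]
  ]
}}

```text
clock: 15.68
tool_pos: [0.6745, 0.0522, 0.255]
eef_rot: [0.702, 0.703, 0.081, -0.079]
contact_force: [-0.1, -7.8, -4.3]
gripper_width: -0.0002
```

```bash
python3 -c "
from h import *
st()"
```

```text
t 15.68 tcp [0.6745 0.0522 0.255 ] a 77.0 F [-0.07 -7.76 -4.29] Fn 8.52 wt [-1.404 -0.138 -0.035] q [-0.09  0.38  1.13  0.23  1.65 -0.08]
```

Call:
{"fn": "apply_moves", "kwargs": {
  "targets": [
    [[0,0,2.5,1.0,-0.02,0,0],[0,0,2.5,1.0,-0.02,0,0],[0,0,2.5,1.0,-0.02,0,0]]
  ]
}}

```text
clock: 16.05
tool_pos: [0.6744, 0.0596, 0.2581]
eef_rot: [0.704, 0.705, 0.06, -0.058]
contact_force: [0.3, -7.1, -4.3]
gripper_width: 0.0004
```

```bash
python3 - <<'E'
from h import *
st()
b=arm.capture("scene");t=arm.capture("top");p,n=red(b,(300,345,180,225));q,m=red(t,(205,250,110,140));print(p,n,q,m,tri(("top",q),("scene",p)) if m else 0);st()
E
```

```text
t 16.05 tcp [0.6744 0.0596 0.2581] a 80.4 F [ 0.35 -7.11 -4.26] Fn 7.72 wt [-1.318 -0.079 -0.05 ] q [-0.06  0.38  1.12  0.17  1.65 -0.05]
 ** On entry to DLASCL parameter number  4 had an illegal value
 ** On entry to DLASCL parameter number  4 had an illegal value
 ** On entry to DLASCL parameter number  4 had an illegal value
 ** On entry to DLASCL parameter number  4 had an illegal value
 ** On entry to DLASCL parameter number  5 had an illegal value
 ** On entry to DLASCL parameter number  4 had an illegal valueh.py:17: RuntimeWarning: Mean of empty slice.
  k=np.zeros_like(m);x0,x1,y0,y1=box;k[y0:y1,x0:x1]=1;y,x=np.nonzero(m&k);return np.array([x.mean(),y.mean()]),len(x)
  ret = ret.dtype.type(ret / rcount)
Traceback (most recent call last):
  File "h.py", line 13, in tri
    (o1,d1),(o2,d2)=ray(*a),ray(*b);A=np.stack([d1,-d2],1);t=np.linalg.lstsq(A,o2-o1,rcond=None)[0]
                                                             ~~~~~~~~~~~~~~~^^^^^^^^^^^^^^^^^^^^
numpy.linalg.LinAlgError: SVD did not converge in Linear Least Squares
```

Call:
{"fn": "apply_moves", "kwargs": {
  "targets": [
    [[0,0,2.55,0.85,-0.02,0,0],[0,0,2.55,0.85,-0.02,0,0],[0,0,2.55,0.85,-0.02,0,0]]
  ]
}}

```text
clock: 16.52
tool_pos: [0.6744, 0.0672, 0.2608]
eef_rot: [0.706, 0.706, 0.039, -0.037]
contact_force: [0.5, -7.0, -5.1]
gripper_width: -0.0005
```

```bash
python3 -c "
from h import *
st()"
```

```text
t 16.52 tcp [0.6744 0.0672 0.2608] a 83.9 F [ 0.47 -7.04 -5.07] Fn 7.54 wt [-1.349 -0.048 -0.041] q [-0.02  0.38  1.11  0.11  1.66 -0.02]
```

Call:
{"fn": "apply_moves", "kwargs": {
  "targets": [
    [[0,0,2.6,0.7,-0.02,0,0],[0,0,2.6,0.7,-0.02,0,0],[0,0,2.6,0.7,-0.02,0,0]]
  ]
}}

```text
clock: 16.9
tool_pos: [0.6744, 0.0749, 0.2631]
eef_rot: [0.707, 0.707, 0.017, -0.016]
contact_force: [0.8, -8.2, -4.1]
gripper_width: 0.0003
```

```bash
python3 -c "
from h import *
st()"
```

```text
t 16.9 tcp [0.6744 0.0749 0.2631] a 87.3 F [ 0.76 -8.25 -4.14] Fn 8.43 wt [-1.257 -0.005 -0.026] q [0.01 0.38 1.1  0.05 1.66 0.01]
```

Call:
{"fn": "apply_moves", "kwargs": {
  "targets": [
    [[0,0,2.6,0.55,-0.02,0,0],[0,0,2.6,0.55,-0.02,0,0],[0,0,2.6,0.55,-0.02,0,0]]
  ]
}}

```text
clock: 17.27
tool_pos: [0.6743, 0.0827, 0.265]
eef_rot: [0.707, 0.708, -0.004, 0.005]
contact_force: [-0.2, -8.4, -3.3]
gripper_width: -0.0002
```

```bash
python3 -c "
from h import *
st()"
```

```text
t 17.27 tcp [0.6743 0.0827 0.265 ] a 90.7 F [-0.15 -8.45 -3.34] Fn 8.41 wt [-1.254  0.016 -0.032] q [ 0.04  0.39  1.08 -0.01  1.67  0.04]
```

Call:
{"fn": "apply_moves", "kwargs": {
  "targets": [
    [[0,0,1.5,-0.1,0,0,0],[0,0,1.5,-0.1,0,0,0],[0,0,1.5,-0.1,0,0,0]]
  ]
}}

```text
clock: 17.65
tool_pos: [0.6744, 0.087, 0.2653]
eef_rot: [0.707, 0.707, -0.004, 0.005]
contact_force: [-0.6, -8.8, -1.1]
gripper_width: 0.0001
```

```bash
python3 -c "
from h import *
st()"
```

```text
t 17.65 tcp [0.6744 0.087  0.2653] a 90.7 F [-0.56 -8.75 -1.1 ] Fn 8.74 wt [-1.314  0.158 -0.005] q [ 0.05  0.39  1.08 -0.01  1.67  0.05]
```

Call:
{"fn": "apply_moves", "kwargs": {
  "targets": [
    [[0,0,1.5,-0.15,0,0,0],[0,0,1.5,-0.15,0,0,0],[0,0,1.5,-0.15,0,0,0]]
  ]
}}

```text
clock: 18.02
tool_pos: [0.6744, 0.0911, 0.2655]
eef_rot: [0.707, 0.707, -0.004, 0.006]
contact_force: [-1.7, -9.5, 0.0]
gripper_width: 0.0
```

```bash
python3 -c "
from h import *
st()"
```

```text
t 18.02 tcp [0.6744 0.0911 0.2655] a 90.8 F [-1.68 -9.46  0.02] Fn 9.46 wt [-1.451  0.213 -0.059] q [ 0.06  0.39  1.08 -0.01  1.67  0.05]
```

Call:
{"fn": "apply_moves", "kwargs": {
  "targets": [
    [[0,0,1.5,-0.2,0,0,0],[0,0,1.5,-0.2,0,0,0]]
  ]
}}

```text
clock: 18.27
tool_pos: [0.6744, 0.0939, 0.2655]
eef_rot: [0.707, 0.707, -0.004, 0.006]
contact_force: [-1.4, -9.4, 0.5]
gripper_width: -0.0
```

```bash
python3 -c "
from h import *
st()"
```

```text
t 18.27 tcp [0.6744 0.0939 0.2655] a 90.8 F [-1.4  -9.41  0.51] Fn 9.41 wt [-1.573  0.252  0.023] q [ 0.06  0.39  1.08 -0.01  1.67  0.06]
```

Force rises clearly (bite at about 0.87 rad; now roughly 0.09 past it). I'll nudge slightly further, then back off and go to the lip.

Call:
{"fn": "apply_moves", "kwargs": {
  "targets": [
    [[0,0,1.2,-0.2,0,0,0],[0,0,-5,0,0,0,0],[0,0,-30,0,0,0,0],[0,0,-40,20,0,0,0],[0,-10,-50,20,0,0,0],[0,-20,-50,0,0.15,0,0],[0,-30,-50,0,0.15,0,0],[0,-40,-55,0,0.15,0,0],[0,-44,-55,0,0.15,0,0],[0,0,0,-40,0.15,0,0],[0,0,0,-50,0.15,0,0],[0,0,0,-50,0.15,0,0],[0,0,0,0,0,0,0],[0,0,0,0,0,0,0]]
  ]
}}

```text
clock: 20.02
tool_pos: [0.5398, -0.2255, 0.168]
eef_rot: [0.612, 0.615, 0.355, -0.348]
contact_force: [0.9, 0.7, 1.4]
gripper_width: 0.0005
```

```bash
python3 - <<'E'
from h import *
b=arm.capture("scene");t=arm.capture("top");p,n=red(b,(300,350,180,225));q,m=red(t,(200,250,110,140));print(p,n,q,m)
if m and n: print(tri(("top",q),("scene",p)))
st()
E
```

```text
[339.67346939 199.57142857] 49 [210.24390244 125.        ] 41
(array([0.67505127, 0.11588763, 0.20337836]), np.float64(0.0004360549959311282))
t 20.12 tcp [ 0.5404 -0.2257  0.1707] a 30.6 F [0.16 0.12 0.82] Fn -0.76 wt [-0.349 -0.05  -0.038] q [-0.77  0.57  1.28  0.76  2.02 -0.7 ]
```

Lever ball confirmed moved (lever at about 0.95 rad). Slide under the lip again and lift.

Call:
{"fn": "apply_moves", "kwargs": {
  "targets": [
    [[0,-9,0,-25,0,0,0],[0,0,17,0,0,0,0],[0,0,17,0,0,0,0],[0,0,17,0,0,0,0],[0,0,0,0,0,0,0],[0,0,0,0,0,0,0]]
  ]
}}

```text
clock: 20.88
tool_pos: [0.5301, -0.1743, 0.1407]
eef_rot: [0.613, 0.614, 0.355, -0.35]
contact_force: [0.5, -1.0, -0.3]
gripper_width: -0.0
```

Call:
{"fn": "apply_moves", "kwargs": {
  "targets": [
    [[0,0,0,4,0,0,0],[0,0,0,4,0,0,0],[0,0,0,4,0,0,0],[0,0,0,4,0,0,0],[0,0,0.5,4,0,0,0],[0,0,0.5,4,0,0,0]]
  ]
}}

```text
clock: 21.62
tool_pos: [0.5299, -0.1742, 0.1635]
eef_rot: [0.614, 0.613, 0.354, -0.349]
contact_force: [-0.6, -5.3, -5.1]
gripper_width: -0.0002
```

```bash
python3 -c "
from h import *
st()"
```

```text
t 21.62 tcp [ 0.5299 -0.1742  0.1635] a 30.4 F [-0.63 -5.34 -5.08] Fn 7.08 wt [-1.543  0.03  -0.034] q [-0.72  0.5   1.4   0.78  1.95 -0.7 ]
```

Call:
{"fn": "apply_moves", "kwargs": {
  "targets": [
    [[0,0,0.7,7.5,-0.015,0,0],[0,0,0.8,7.5,-0.015,0,0],[0,0,1,7.4,-0.015,0,0],[0,0,1.2,7.4,-0.015,0,0],[0,0,1.4,7.4,-0.015,0,0],[0,0,1.6,7.3,-0.015,0,0]]
  ]
}}

```text
clock: 22.38
tool_pos: [0.53, -0.1663, 0.2094]
eef_rot: [0.628, 0.629, 0.327, -0.322]
contact_force: [2.0, -3.0, -4.7]
gripper_width: 0.0001
```

```bash
python3 -c "
from h import *
st()"
```

```text
t 22.38 tcp [ 0.53   -0.1663  0.2094] a 35.4 F [ 1.96 -2.95 -4.71] Fn 5.55 wt [-1.267 -0.167 -0.161] q [-0.7   0.41  1.38  0.74  1.96 -0.63]
```

Call:
{"fn": "apply_moves", "kwargs": {
  "targets": [
    [[0,0,2.7,9.6,-0.02,0,0],[0,0,3.1,9.5,-0.02,0,0],[0,0,3.5,9.4,-0.02,0,0],[0,0,3.9,9.2,-0.02,0,0],[0,0,4.2,9.1,-0.02,0,0],[0,0,4.6,8.9,-0.02,0,0],[0,0,4.9,8.8,-0.02,0,0],[0,0,5.2,8.6,-0.02,0,0]]
  ]
}}

```text
clock: 23.38
tool_pos: [0.53, -0.1345, 0.2827]
eef_rot: [0.652, 0.653, 0.275, -0.27]
contact_force: [2.7, -4.5, -3.5]
gripper_width: 0.0003
```

Call:
{"fn": "apply_moves", "kwargs": {
  "targets": [
    [[0,0,5.5,8.4,-0.02,0,0],[0,0,5.8,8.2,-0.02,0,0],[0,0,6.1,8,-0.02,0,0],[0,0,6.4,7.8,-0.02,0,0],[0,0,6.7,7.5,-0.02,0,0],[0,0,7,7.2,-0.02,0,0],[0,0,7.3,7,-0.02,0,0],[0,0,7.6,6.6,-0.02,0,0],[0,0,0,0,0,0,0]]
  ]
}}

```text
clock: 24.5
tool_pos: [0.5294, -0.0805, 0.3447]
eef_rot: [0.669, 0.674, 0.223, -0.218]
contact_force: [-0.4, -0.4, -0.1]
gripper_width: 0.0
```

```bash
python3 -c "
from h import *
st()"
```

```text
t 24.5 tcp [ 0.5294 -0.0805  0.3447] a 53.6 F [-0.44 -0.37 -0.05] Fn 0.33 wt [-0.285 -0.014 -0.008] q [-0.51  0.15  1.32  0.59  1.95 -0.37]
```

Force vanished when I stopped, so the cover is probably already holding itself. Back away and watch.

Call:
{"fn": "apply_moves", "kwargs": {
  "targets": [
    [[0,0,-12,-9,0,0,0],[0,0,-35,-20,0,0,0],[0,0,-50,-10,0,0,0],[0,0,-50,0,0,0,0],[0,0,-40,0,0,0,0],[0,0,0,0,0,0,0]]
  ]
}}

```text
clock: 25.25
tool_pos: [0.5292, -0.2724, 0.3013]
eef_rot: [0.672, 0.671, 0.223, -0.219]
contact_force: [1.1, -0.0, -1.1]
gripper_width: 0.0003
```

```bash
python3 -c "
from h import *
b=arm.capture('scene');cv2.imwrite('pics/s7.png',b)"
```

Call:
{"fn": "apply_moves", "kwargs": {
  "targets": [
    [[0,0,0,0,0,0,0],[0,0,0,0,0,0,0],[0,0,0,0,0,0,0],[0,0,0,0,0,0,0],[0,0,0,0,0,0,0],[0,0,0,0,0,0,0],[0,0,0,0,0,0,0],[0,0,0,0,0,0,0],[0,0,0,0,0,0,0],[0,0,0,0,0,0,0],[0,0,0,0,0,0,0],[0,0,0,0,0,0,0],[0,0,0,0,0,0,0],[0,0,0,0,0,0,0],[0,0,0,0,0,0,0],[0,0,0,0,0,0,0],[0,0,0,0,0,0,0],[0,0,0,0,0,0,0],[0,0,0,0,0,0,0],[0,0,0,0,0,0,0]]
  ]
}}

```text
clock: 27.8
tool_pos: [0.5299, -0.2692, 0.3036]
eef_rot: [0.671, 0.673, 0.222, -0.218]
contact_force: [-0.6, 0.3, 0.6]
gripper_width: -0.0002
```

```bash
python3 - <<'E'
from h import *
st();a=cv2.imread('pics/s7.png');b=arm.capture('scene')
A,B=[x[100:280,170:380] for x in (a,b)]
print("diff px",(cv2.absdiff(A,B).max(2)>25).sum())
# predicted lip corners for given angle, drawn
L=lambda f:(.105-.2222*np.cos(f+.0405),.132+.2222*np.sin(f+.0405))
for f,c in((.7,(255,0,0)),(.87,(0,0,255)),(1.05,(255,0,255))):
    y,z=L(f);p=[proj("scene",(x,y,z)) for x in(.463,.603)];print(f,p)
    v=[tuple(int(k) for k in (np.array(q)-(170,100))*350/210*2) for q in p]
    b2=cv2.resize(B,(700,600)) if f==.7 else b2
    cv2.line(b2,*[(int((q[0]-170)*700/210),int((q[1]-100)*600/180)) for q in p],c,1)
cv2.imwrite("pics/s8.png",b2)
t=arm.capture("top")
for th in("bottle","meter","cup","rack"): print(th,[np.round(d["position"],3) for d in arm.search_frame(th,"top")[:1]])
E
```

```text
t 27.8 tcp [ 0.5299 -0.2692  0.3036] a 53.7 F [-0.6   0.33  0.61] Fn -0.63 wt [-0.24  -0.019  0.058] q [-0.75  0.38  1.12  0.51  2.05 -0.61]
diff px 342
0.7 [array([243.47190312, 143.75959564]), array([266.47223051, 180.87451246])]
0.87 [array([253.26234943, 133.47403595]), array([277.21382179, 170.23295259])]
1.05 [array([265.32150239, 123.54903479]), array([290.3043147 , 159.81665827])]
bottle [array([0.549, 0.368, 0.107])]
meter [array([0.385, 0.41 , 0.027])]
cup []
rack [array([ 0.658, -0.376,  0.044])]
```

View pics/s8.png

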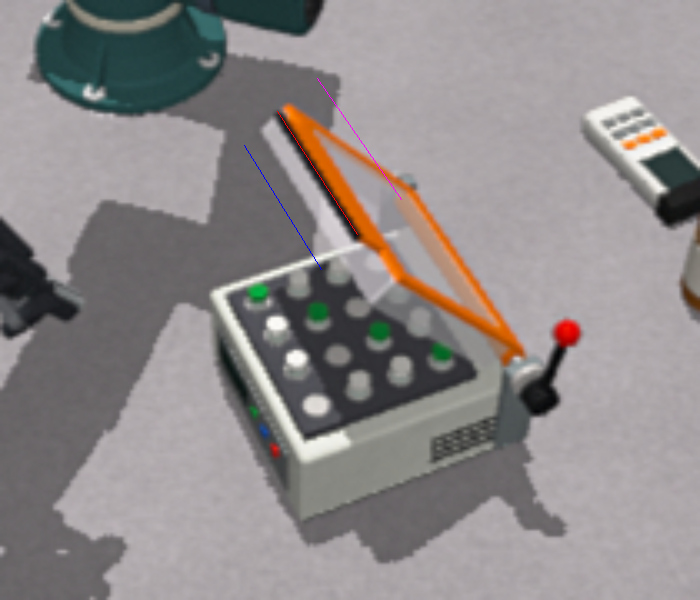

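The lip lies on the predicted 0.87 rad line. Before handing in, check where the frame difference is, and the rack and cup against the first picture (the arm likely hides them in the top view).

```bash
python3 - <<'E'
from h import *
a=cv2.imread('pics/s7.png');z=cv2.imread('pics/scene0.png');b=arm.capture('scene')
d=cv2.absdiff(a,b).max(2)>25
print("cover region",d[120:215,248:345].sum(),"arm side",d[100:280,170:248].sum())
for n,(x0,x1,y0,y1) in dict(rack=(90,172,265,322),cup=(105,135,188,222),bottle=(372,405,148,198),meter=(343,388,126,168)).items():
    g=lambda i:np.float32(cv2.cvtColor(i[y0:y1,x0:x1],6));print(n,cv2.phaseCorrelate(g(z),g(b)),(cv2.absdiff(z,b).max(2)[y0:y1,x0:x1]>40).sum())
for t in("cup","rack","bottle"): print(t,[np.round(q["position"],3) for q in arm.search_frame(t,"scene")[:1]])
E
```

```text
cover region 11 arm side 324
rack ((0.05916526156968871, 0.05077073761819406), 0.6794450062292593) 1517
cup ((0.05971671126118849, -0.41723103118270544), 0.6908037980397542) 322
bottle ((0.008486800276092055, -0.0386604682717504), 0.9868541501628028) 0
meter ((0.48149033808377695, 0.5575864497515255), 1.0092629625767837) 0
cup [array([ 0.301, -0.398,  0.041])]
rack [array([ 0.627, -0.444,  0.047])]
bottle [array([0.569, 0.365, 0.092])]
```

```bash
python3 -c "
from h import *
print(arm.sign_off())"
```

```text
the job is handed in; nothing more can be done
None
```

The job is handed in. The cover now stands by itself at about 0.87 rad (50°), and nothing is touching it or the lever.

1. **As found:** I lifted the cover to about 50° with shut fingertips under the lip and backed away. It sank shut, and the lever had not been turned.
2. **Lever:** I pushed the ball along its arc to about 0.95 rad. The push force rose from about 0.86 rad on, so I stopped at an estimated 0.1 rad past the bite.
3. **Second lift:** This took about 5–7 N at the fingertip. The force dropped to zero when I stopped, and I then let go.

**Last checks:**
- **Cover:** The lip lay on the predicted 0.87 rad line. Over about 2.5 s after release the picture changed by only 11 pixels in the cover area; the larger change was on the arm's side.
- **Bystanders:** The scene camera put the bottle, cup and rack within 4 mm of where they started. The meter was unmoved in the picture comparison.
- **Disagreement:** At the end the top camera missed the cup and put the rack about 70 mm off, most likely because the arm was in its view. The scene camera disagreed, and I relied on it.
- **Failed:** One try at locating the lever ball mid-push failed because it was not visible. I located it after backing off.

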